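Pulse-spin samples in a bench centrifuge

TASK

Give the samples a pulse spin in the bench centrifuge: push its raised grey lid down until it is fully shut, then press the blue lock key all the way down so that it stays down, and then press the green key all the way down and keep it held there, finishing the program with the fingers still holding it down. Do it all by touch: do not open the lid further, do not press the red or the yellow key, and leave everything else on the bench standing where it is.

Things in the scene. Friction and masses are not known exactly. Their poses are not given: they have to be found in the camera images.
- centrifuge: white bench centrifuge, 290 mm (x) by 280 mm (y) by 100 mm high, fixed. Origin at the centre of its underside on the table; x points from the key row (front, towards the robot) to the lid's hinge (back), y to its left, z up. Key centres lie on the deck at x = -105 mm, y = -72, -24, 24 and 72 mm. The deck, 100 mm up, surrounds an open rotor chamber that the lid covers.
- lid (a joint): lid angle: 0 rad is fully shut and level, positive is raised (front edge up); it starts part open (0.35 to 0.75). The lid is a grey plate, 190 mm from hinge to front edge, 170 mm wide, 14 mm thick, with a black disc on top near the hinge. A stiff hinge keeps it at any angle; a push of about 2 N downwards at point lid_push moves it. It lies at rest once shut.
- lid_hinge (a point): midpoint of the lid's hinge line, which runs along the centrifuge's y at x = 125 mm, 102 mm above the table; the shut lid's top is 14 mm above it. Pushing straight down 110 mm in front of it (towards -x of the centrifuge) shuts the lid from any starting angle.
- lid_push (a point): point on the lid's top face, on its middle line, 110 mm from the hinge (with the lid shut, 116 mm above the table); moves with the lid.
- lock_key (a joint): how far the blue lock key is pressed: 0 at rest (up), 0.006 m fully down. It stays where it is pushed, with about 2.5 N of friction, and does not come up again by itself.
- lock_top (a point): centre of the top face of the blue lock key (30 mm along the centrifuge's x, 28 mm along its y), 14 mm above the centrifuge's deck (114 mm above the table) when up, 8 mm when fully down; the key moves straight down. The black bezel round it is 36 x 34 mm and stands 4 mm above the deck. The four keys stand in a row on the front deck, along the centrifuge's y, 48 mm from centre to centre, in any order.
- pulse_key (a joint): how far the green key is pressed: 0 at rest (up), 0.006 m fully down. It springs back up when let go; about 1.3 N starts it and about 4 N holds it fully down. Keep off it unless the goal names it.
- pulse_top (a point): centre of the top face of the green key (30 mm along the centrifuge's x, 28 mm along its y), 14 mm above the centrifuge's deck (114 mm above the table) when up, 8 mm when fully down; the key moves straight down. The black bezel round it is 36 x 34 mm and stands 4 mm above the deck. The four keys stand in a row on the front deck, along the centrifuge's y, 48 mm from centre to centre, in any order.
- stop_key (a joint): how far the red key is pressed: 0 at rest (up), 0.006 m fully down. It springs back up when let go; about 1.3 N starts it and about 4 N holds it fully down. Keep off it unless the goal names it.
- stop_top (a point): centre of the top face of the red key (30 mm along the centrifuge's x, 28 mm along its y), 14 mm above the centrifuge's deck (114 mm above the table) when up, 8 mm when fully down; the key moves straight down. The black bezel round it is 36 x 34 mm and stands 4 mm above the deck. The four keys stand in a row on the front deck, along the centrifuge's y, 48 mm from centre to centre, in any order.
- release_key (a joint): how far the yellow key is pressed: 0 at rest (up), 0.006 m fully down. It springs back up when let go; about 1.3 N starts it and about 4 N holds it fully down. Keep off it unless the goal names it.
- release_top (a point): centre of the top face of the yellow key (30 mm along the centrifuge's x, 28 mm along its y), 14 mm above the centrifuge's deck (114 mm above the table) when up, 8 mm when fully down; the key moves straight down. The black bezel round it is 36 x 34 mm and stands 4 mm above the deck. The four keys stand in a row on the front deck, along the centrifuge's y, 48 mm from centre to centre, in any order.
- vial: amber glass vial with a white cap, 22 mm diameter, 45 mm high, standing loose on the deck to the left (+y) of the lid; origin at the centre of its underside. Leave alone.
- tube_rack: blue rack with two rows of capped test tubes, 160 x 60 mm, 91 mm high, loose, to the right of the centrifuge; origin at the centre of its underside. Leave alone.
- beaker: empty glass beaker, 70 mm diameter, 90 mm high, loose, to the left of the centrifuge; origin at the centre of its underside. Leave alone.
- mortar: white mortar, 100 mm diameter, 55 mm high, with its pestle sticking up to about 95 mm (one piece), loose, to the left of the centrifuge; origin at the centre of its underside. Leave alone.
- petri_stack: stack of three petri dishes (one piece), 90 mm diameter, 47 mm high, loose, on the right near the robot; origin at the centre of its underside. Leave alone.
- spoon: steel lab spoon, 170 mm long, lying loose on the table in front of the centrifuge, about across it; its own x points along it from handle to bowl. Leave alone.

How it is judged:
On the way, in this order (a step that is already met when the one before it is completed fails the run):
1. the lid is pushed fully shut (value of joint lid below 0.04 rad), for 0.2 s.
2. the blue lock key is pressed home (value of joint lock_key above 0.0045 m), for 0.2 s.
3. the green key is pressed and held down (value of joint pulse_key above 0.004 m), for 0.3 s.
At the end, for the whole second after the job is handed in: The lid is shut (within 0.04 rad), the lock key is down (at least 4.5 of its 6 mm), and the fingers still hold the green key down (at least 4 of its 6 mm, with more than 1 N); the red and yellow keys are up (less than 2.5 mm down) (value of joint lid below 0.04 rad and value of joint lock_key above 0.0045 m and value of joint pulse_key above 0.004 m and contact force between the fingers and pulse_key above 1 N and value of joint each of stop_key, release_key below 0.0025 m); the arm keeps its last pose, push and grip.
It fails at once if the red or the yellow key is pressed (2.5 mm or more) (value of joint any of stop_key, release_key above 0.0025 m).
It fails at once if the lock key is pressed (over 2.5 mm) while the lid is not shut (value of joint lock_key above 0.0025 m and value of joint lid above 0.06 rad).
It fails at once if the green key is pressed (over 2.5 mm) before the lock key is down (value of joint pulse_key above 0.0025 m and value of joint lock_key below 0.004 m).
It fails at once if the lid is lifted or pushed further open (beyond 0.85 rad) (value of joint lid above 0.85 rad).
It fails at once if a bystander is moved by more than 25 mm, lifted or tipped over (distance of any of vial, tube_rack, beaker, mortar, petri_stack, spoon from where it was at the start of the episode above 0.025 m or angle between any of vial, tube_rack, beaker, mortar, petri_stack, spoon's own z axis and vertical above 0.4 rad).
It also fails if it takes over 48 s, if anything falls off the work surface, if the arm or the gripper's body presses on something with over 40 N, if the wrist force passes 120 N, or if a joint passes its speed limit or range.

ROBOT

A 7-joint arm with a two-finger parallel gripper is mounted at the origin on the work surface. World frame = base frame: x ahead of the robot, y to its left, z up, the work surface at z = 0. Lengths are in m, angles in rad, forces in N, time in s.
With the tool pointing down it reaches from about 0.4 to 0.85 m from the base axis. Payload 10.4 kg.
Tool frame: the origin (TCP) lies at the very end of the fingers, on their centre line; the grasp point (between the pads) lies 19 mm behind it; z points along the fingers, y is the direction in which the jaws open and shut (so a half turn about z gives the same grasp; the last joint's range is limited). The gripper opens to 85 mm and grips with 20 to 120 N. Pads are 22 mm wide; open, the fingers measure 114 mm over their backs; the gripper's body (76 mm by 85 mm) begins 54 mm behind the grasp point. The pads swing forward as they close: fully open they stand 13 mm farther back than shut.
Start: joints at [-1.316, 0.332, -0.065, 1.46, 0.022, 1.35, -0.088], TCP at [0.171, 0.601, 0.231] pointing down, gripper open.
Joint ranges: [-2.6, 2.6], [-0.5, 2.12], [-1.47, 1.34], [0.16, 2.42], [-1.27, 4.41], [0.06, 2.06], [-2.6, 2.6]. Speed limits (rad/s): [2.22, 2.22, 2.79, 2.79, 3.14, 3.14, 3.14].

INTERFACE

Orientations are given as a unit quaternion [x, y, z, w].
In Python, from workcell import get_obs, camera, camera_info, hand_in gives the robot as it stands.
- The arm moves only by the tool move_arm, never from a script. Its argument "moves" is a list of rows, each a list of 3 entries, a list of its own where there are three numbers: the shift along the tool's x, y, z in units of 25 mm (1.0 is 25 mm), then the turn, a rotation vector about the tool's x, y, z in degrees, then the opening, from 0 (shut) to 1 (fully open). A call has 1 to 5 rows; each row shifts and turns the commanded pose from where the row before left it, along the tool's axes as they then stand; what a row does not reach is not made up. A row lasts 1/8 s, in which the tool goes at most 62.5 mm and 10.7 degrees, less where a joint would pass 70% of its speed; a pose out of reach is approached as far as the arm can. A call is refused whole if a number of a shift passes 1 or a number of a turn 10.7, either way. A call with a gripper value outside its range is refused whole. The fingers move at their own pace and stop on an object; "squeeze" is the grip in N (left out, the last holds). Time passes only in rows, so rows that do not move let the fingers close. It gives the time, the measured TCP pose, the force and the opening at its end, in the units of the state.
- get_obs(): the state, without advancing time (a new reading comes with each control period).
- camera(name): name is "scene" or "top"; returns the picture (400x640x3 uint8, red, green, blue); there is no depth.
- camera_info(name): a dict with "fx", "fy", "cx", "cy" (pixels), "origin" and "rotation" of the camera in the world. Camera axes: x right, y down, z forward; pixel columns grow to the right and rows downward; lengths in m; the calibration is good to about 2 mm. A picture is of the moment at which its call begins. camera_info takes no time and is no camera call.
- hand_in(): hands the job in, once; it reports no verdict.
The state is a dict: "clock": time; "joint_pos": joint angles; "joint_velocities": joint speeds; "tau": joint torques, N m; "position": TCP position; "ee_rot": TCP orientation; "ft_force": force on the tool from outside, world axes, zero at the start; "torque": the same for the moment, N m; "grip_width": opening from 0.0 (shut) to 1.0 (fully open).
Only numpy, scipy, OpenCV 4.12 (cv2) and the standard library are available. Lean on these libraries where they do the work, as an engineer would, in place of code of your own. Each camera call takes 0.05 s, during which the arm holds its last target. There are 200 camera calls.

## Working session

There is one attempt and no reset: what is moved stays moved. The work goes in short steps, Python scripts to look and compute and a tool call to move; the robot and the scene stay as the last step left them, time stands still between calls to the robot, and variables do not carry over. Pictures are saved under pics/ and viewed, about 8 in all and at most 12, crops included, and the job is handed in when it is done.

Besides the shell and the picture viewer there is one more tool, called after "Emit:" in YAML: its name, and indented under it one key for each argument. move_arm: Moves the arm, as the interface text tells. Its arguments: {"type":"object","properties":{"moves":{"type":"array","items":{"type":"array"}},"squeeze":{"type":"number"}},"required":["moves"]}

```bash
mkdir -p pics
python3 - <<'E'
from workcell import *
import cv2
for n in("scene","top"):
    cv2.imwrite(f"pics/{n}0.png",camera(n)[:,:,::-1]); print(n,camera_info(n))
print(get_obs())
E
```

```text
scene {'fx': 399.9610161121836, 'fy': 399.9610161121836, 'cx': 315.8665933625635, 'cy': 201.89039007436716, 'origin': array([1.25141724, 0.10012661, 0.90023374]), 'rotation': array([ 0.60383029,  0.70459731, -0.28898378, -0.2354145 ])}
top {'fx': 380.0394451693149, 'fy': 380.0394451693149, 'cx': 317.25367782247054, 'cy': 198.97416768832713, 'origin': array([ 0.3086494 , -0.03387476,  1.05557692]), 'rotation': array([-0.69722031,  0.71093734, -0.06703526,  0.06291427])}
{'clock': 0.1, 'joint_pos': array([-1.31559581,  0.33281074, -0.06472142,  1.46084937,  0.02160221,
        1.34986577, -0.08848012]), 'joint_velocities': array([-0.00079278, -0.00115091,  0.00109891, -0.00084057, -0.0008192 ,
        0.0005377 , -0.0009243 ]), 'tau': array([ 1.49174979e-03, -6.26754355e+01,  4.89761413e-02, -3.92424059e+01,
        1.63313054e-02,  7.02352670e-03, -5.91069534e-05]), 'position': array([0.17130271, 0.60073166, 0.23059805]), 'ee_rot': array([ 1.38424479e-01,  9.90372799e-01, -6.15773520e-04, -6.11719030e-05]), 'ft_force': array([ 0.23970783, -0.62067726,  0.39379941]), 'torque': array([-0.009657  ,  0.05185791,  0.03962042]), 'grip_width': 1.0009635547321654}
```

View pics/scene0.png

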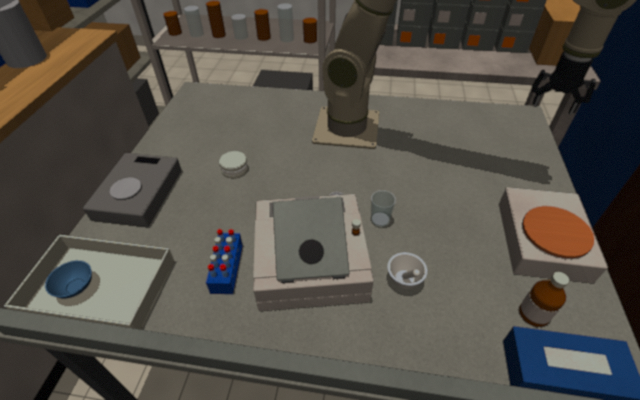

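View pics/top0.png

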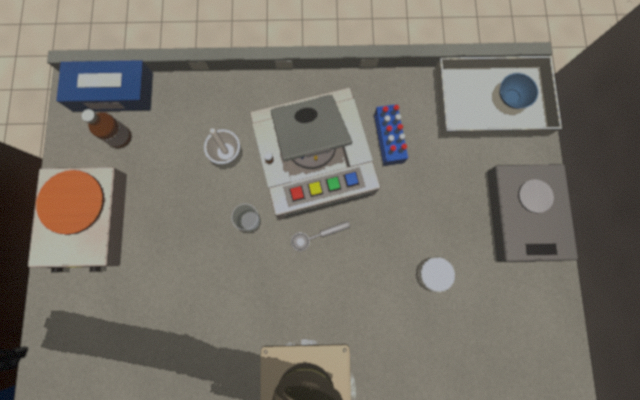

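The top view shows the key row: red (297,193), yellow (315,188), green (334,184), blue (352,179). The lid is partly open behind it, with the vial at its left (268,158). Next I'll measure the keys.

```bash
cat > h.py <<'E'
from workcell import *
import cv2, numpy as np
from scipy.spatial.transform import Rotation as R
def ray(n,u,v):
    c=camera_info(n); d=R.from_quat(c["rotation"]).apply([(u-c["cx"])/c["fx"],(v-c["cy"])/c["fy"],1]); return c["origin"],d
def plane(n,u,v,z):
    o,d=ray(n,u,v); return o+d*(z-o[2])/d[2]
def proj(n,p):
    c=camera_info(n); q=R.from_quat(c["rotation"]).inv().apply(np.array(p)-c["origin"]); return q[0]/q[2]*c["fx"]+c["cx"],q[1]/q[2]*c["fy"]+c["cy"]
E
python3 - <<'E'
from h import *
im=cv2.imread("pics/top0.png"); hsv=cv2.cvtColor(im,cv2.COLOR_BGR2HSV)
P={}
for k,(lo,hi) in dict(red=(0,8),yellow=(22,35),green=(45,80),blue=(100,125)).items():
    m=cv2.inRange(hsv,(lo,120,70),(hi,255,255)); m[:165]=0;m[215:]=0;m[:,:280]=0;m[:,370:]=0
    n,l,s,c=cv2.connectedComponentsWithStats(m); i=1+np.argmax(s[1:,4])
    P[k]=plane("top",*c[i],.114); print(k,c[i],s[i],P[k])
ks=["blue","green","yellow","red"]; A=np.array([P[k][:2] for k in ks]); print(np.linalg.norm(np.diff(A,axis=0),axis=1))
dy=(A[3]-A[0]);dy/=np.linalg.norm(dy);dx=np.array([dy[1],-dy[0]]);mid=A.mean(0);o=mid+.105*dx
print("origin",o,"yaw deg",np.degrees(np.arctan2(dx[1],dx[0])))
hinge=o+.125*dx; push=o+.015*dx; print("hinge",hinge,"push",push)
# check body outline, lid and projected points
vis=cv2.resize(im[80:230,220:420],None,fx=4,fy=4,interpolation=cv2.INTER_CUBIC)
def dot(x,y,z,c):
    u,v=proj("top",[*(o+x*dx+y*dy),z]); cv2.circle(vis,(int((u-220+.5)*4),int((v-80+.5)*4)),4,c,-1)
for x in(-.145,.145):
    for y in(-.14,.14): dot(x,y,.1,(255,0,255))
for k in range(4): dot(-.105,-.072+.048*k,.114,(255,255,255))
for a,c in((.35,(0,255,0)),(.55,(0,255,255)),(.75,(0,0,255))):
    for y in(-.085,.085): dot(.125-.19*np.cos(a)-.014*np.sin(a),y,.102+.19*np.sin(a)+.014*np.cos(a),c)
cv2.imwrite("pics/v1.png",vis)
E
```

```text
red [296.59398496 192.78947368] [290 186  14  14 133] [0.50074981 0.01074806 0.114     ]
yellow [314.83823529 187.97058824] [309 182  13  13 136] [ 0.51232752 -0.03558379  0.114     ]
green [332.99090909 183.46363636] [327 178  12  12 110] [ 0.5231574  -0.08189959  0.114     ]
blue [351.22881356 178.66949153] [345 173  13  13 118] [ 0.53478664 -0.12868457  0.114     ]
[0.04820865 0.04756511 0.04775651]
origin [ 0.61976011 -0.03395463] yaw deg 13.71816128955745
hinge [ 0.74119436 -0.00431137] push [ 0.63433222 -0.03039744]
```

View pics/v1.png

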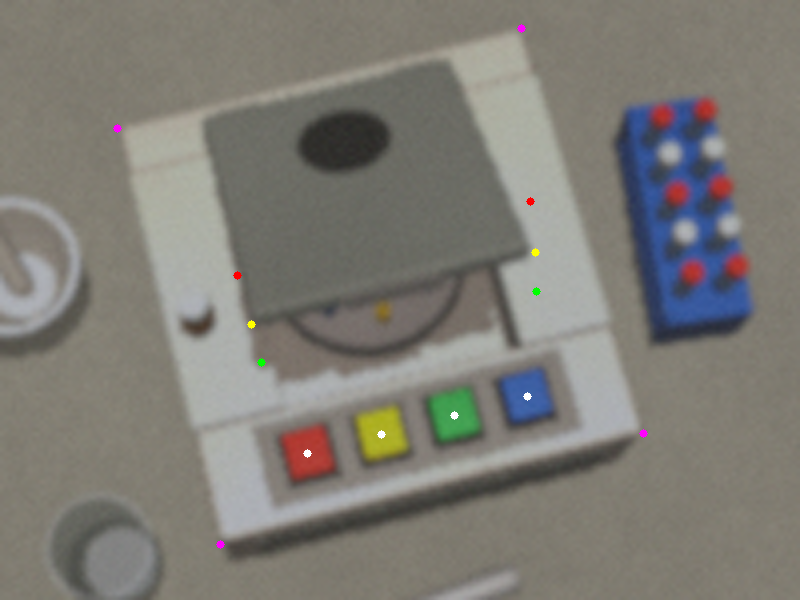

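The projected points land on the keys and corners, and key spacing is 47.6–48.2 mm against 48. The lid is at about 0.53 rad. I'll go up, turn the jaws to centrifuge x, and shut the fingers.

Emit:
move_arm:
  moves:
    - [[0, 0, -1], [0, 0, 10], 0]
    - [[0, 0, -1], [0, 0, 10], 0]
    - [[0, 0, -1], [0, 0, 10], 0]
    - [[0, 0, 0], [0, 0, 10], 0]
    - [[0, 0, 0], [0, 0, 10], 0]
  squeeze: 40

```text
clock: 0.72
position: [0.1713, 0.601, 0.3062]
ee_rot: [0.546, 0.838, -0.0, 0.0]
ft_force: [0.3, 0.1, -0.4]
grip_width: 0.001
```

```bash
cat >> h.py <<'E'
yaw=np.radians(13.718)
T=dict(push=(.6343,-.0304),blue=(.53479,-.12868),green=(.52316,-.0819))
def togo():
    s=get_obs(); r=R.from_quat(s["ee_rot"]); p=s["position"]
    print("t",s["clock"],"p",p.round(4),"F",s["ft_force"].round(1),"grip",round(s["grip_width"],2))
    want=R.from_matrix(np.array([[-np.sin(yaw),np.cos(yaw),0],[np.cos(yaw),np.sin(yaw),0],[0,0,-1]]).T)
    print("turn",np.degrees((r.inv()*want).as_rotvec()).round(1))
    for k,t in T.items():
        d=np.array([t[0]-p[0],t[1]-p[1],0]); print(k,(r.inv().apply(d)/.025).round(2),"if turned",(want.inv().apply(d)/.025).round(2))
E
python3 -c "from h import *;togo()"
```

```text
t 0.725 p [0.1713 0.601  0.3062] F [ 0.3  0.1 -0.4] grip 0.0
turn [-0.  0. 10.]
push [-3.058e+01  6.770e+00  1.000e-02] if turned [-28.93  12.     0.  ]
blue [-3.257e+01  1.550e+00  1.000e-02] if turned [-31.8   7.2   0. ]
green [-3.067e+01  1.880e+00  1.000e-02] if turned [-29.87   7.19   0.  ]
```

Emit:
move_arm:
  moves:
    - [[0, 0, 0], [0, 0, 10], 0]
    - [[-1, 0.6, 0], [0, 0, 0], 0]
    - [[-1, 0.6, 0], [0, 0, 0], 0]
    - [[-1, 0.6, 0], [0, 0, 0], 0]
    - [[-1, 0.6, 0], [0, 0, 0], 0]

```text
clock: 1.35
position: [0.2545, 0.5177, 0.3059]
ee_rot: [0.615, 0.788, -0.0, 0.0]
ft_force: [0.2, 1.2, -0.4]
grip_width: 0.002
```

Emit:
move_arm:
  moves:
    - [[-1, 0.6, 0], [0, 0, 0], 0]
    - [[-1, 0.6, 0], [0, 0, 0], 0]
    - [[-1, 0.6, 0], [0, 0, 0], 0]
    - [[-1, 0.6, 0], [0, 0, 0], 0]
    - [[-1, 0.6, 0], [0, 0, 0], 0]

```text
clock: 1.98
position: [0.3576, 0.4148, 0.306]
ee_rot: [0.615, 0.788, -0.0, -0.0]
ft_force: [0.5, -0.3, -1.2]
grip_width: 0.001
```

Emit:
move_arm:
  moves:
    - [[-1, 0.5, 0], [0, 0, 0], 0]
    - [[-1, 0.5, 0], [0, 0, 0], 0]
    - [[-1, 0.5, 0], [0, 0, 0], 0]
    - [[-1, 0.5, 0], [0, 0, 0], 0]
    - [[-1, 0.5, 0], [0, 0, 0], 0]

```text
clock: 2.6
position: [0.4485, 0.3088, 0.306]
ee_rot: [0.615, 0.788, -0.0, -0.0]
ft_force: [-0.4, 0.7, -0.3]
grip_width: -0.002
```

Emit:
move_arm:
  moves:
    - [[-1, 0.5, 0], [0, 0, 0], 0]
    - [[-1, 0.5, 0], [0, 0, 0], 0]
    - [[-1, 0.5, 0], [0, 0, 0], 0]
    - [[-1, 0.5, 0], [0, 0, 0], 0]
    - [[-1, 0.5, 0], [0, 0, 0], 0]

```text
clock: 3.22
position: [0.5395, 0.2028, 0.3059]
ee_rot: [0.615, 0.788, -0.0, -0.0]
ft_force: [-0.6, 0.4, -0.4]
grip_width: -0.0
```

```bash
python3 -c "from h import *;togo()"
```

```text
t 3.225 p [0.5395 0.2028 0.3059] F [-0.6  0.4 -0.4] grip -0.0
turn [-0.   0.   0.4]
push [-9.97  1.41 -0.  ] if turned [-9.96  1.47  0.  ]
blue [-12.82  -3.41   0.  ] if turned [-12.84  -3.33   0.  ]
green [-10.89  -3.41   0.  ] if turned [-10.91  -3.34   0.  ]
```

Emit:
move_arm:
  moves:
    - [[-1, 0.2, 0], [0, 0, 0.4], 0]
    - [[-1, 0.2, 0], [0, 0, 0], 0]
    - [[-1, 0.2, 0], [0, 0, 0], 0]
    - [[-1, 0.2, 0], [0, 0, 0], 0]
    - [[-1, 0.2, 0], [0, 0, 0], 0]

```text
clock: 3.85
position: [0.5933, 0.0874, 0.3059]
ee_rot: [0.618, 0.786, -0.0, -0.0]
ft_force: [-0.4, 0.1, -0.2]
grip_width: 0.003
```

Emit:
move_arm:
  moves:
    - [[-1, 0.2, 0], [0, 0, 0], 0]
    - [[-1, 0.2, 0], [0, 0, 0], 0]
    - [[-1, 0.1, 0], [0, 0, 0], 0]
    - [[-1, 0, 0], [0, 0, 0], 0]
    - [[-1, 0, 0], [0, 0, 0], 0]

```text
clock: 4.47
position: [0.6349, -0.031, 0.3058]
ee_rot: [0.618, 0.786, -0.0, -0.0]
ft_force: [-0.3, 0.7, -0.1]
grip_width: 0.001
```

Emit:
move_arm:
  moves:
    - [[0, 0, 1], [0, 0, 0], 0]
    - [[0, 0, 1], [0, 0, 0], 0]
    - [[0, 0, 1], [0, 0, 0], 0]
    - [[0, 0, 0.6], [0, 0, 0], 0]
    - [[0, 0, 0.6], [0, 0, 0], 0]

```text
clock: 5.1
position: [0.635, -0.0303, 0.2008]
ee_rot: [0.618, 0.786, 0.0, 0.0]
ft_force: [0.6, -0.7, 0.1]
grip_width: -0.001
```

```bash
python3 -c "
from h import *;togo();im=camera('top');cv2.imwrite('pics/t2.png',cv2.resize(im[60:260,200:440,::-1],None,fx=3,fy=3))"
```

```text
t 5.1 p [ 0.635  -0.0303  0.2008] F [ 0.6 -0.7  0.1] grip -0.0
turn [ 0. -0. -0.]
push [ 0.   -0.03 -0.  ] if turned [ 0.   -0.03  0.  ]
blue [-2.87 -4.83 -0.  ] if turned [-2.87 -4.83  0.  ]
green [-0.95 -4.84 -0.  ] if turned [-0.94 -4.84  0.  ]
```

View pics/t2.png

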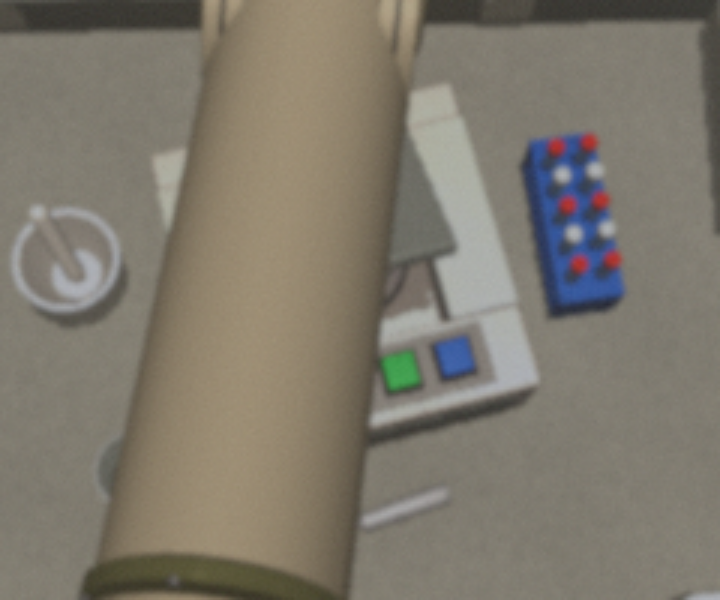

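The arm hides much of the view, but the lid's right corner (455,245) is still up and the blue and green keys are clear. Now I'll push straight down.

Emit:
move_arm:
  moves:
    - [[0, 0, 0.5], [0, 0, 0], 0]
    - [[0, 0, 0.5], [0, 0, 0], 0]
    - [[0, 0, 0.5], [0, 0, 0], 0]
    - [[0, 0, 0.5], [0, 0, 0], 0]
    - [[0, 0, 0.5], [0, 0, 0], 0]

```text
clock: 5.78
position: [0.6348, -0.0304, 0.138]
ee_rot: [0.618, 0.786, -0.0, -0.0]
ft_force: [-0.7, 0.1, 2.4]
grip_width: 0.0
```

Emit:
move_arm:
  moves:
    - [[0, 0, 0.3], [0, 0, 0], 0]
    - [[0, 0, 0.3], [0, 0, 0], 0]
    - [[0, 0, 0.2], [0, 0, 0], 0]
    - [[0, 0, 0.1], [0, 0, 0], 0]
    - [[0, 0, 0], [0, 0, 0], 0]

```text
clock: 6.4
position: [0.6351, -0.0303, 0.1164]
ee_rot: [0.618, 0.786, 0.0, 0.0]
ft_force: [0.3, -0.1, -0.5]
grip_width: -0.002
```

Emit:
move_arm:
  moves:
    - [[0, 0, 0.06], [0, 0, 0], 0]
    - [[0, 0, 0.06], [0, 0, 0], 0]
    - [[0, 0, 0], [0, 0, 0], 0]

```text
clock: 6.78
position: [0.6353, -0.0303, 0.116]
ee_rot: [0.618, 0.786, 0.001, 0.0]
ft_force: [-10.6, 1.5, 22.6]
grip_width: -0.003
```

The lid is a hard stop at z = 0.116 (22 N), which is the shut height. I'll lift and go over blue.

Emit:
move_arm:
  moves:
    - [[0, 0, 0], [0, 0, 0], 0]
    - [[0, 0, -0.6], [0, 0, 0], 0]
    - [[0, 0, -1], [0, 0, 0], 0]
    - [[-0.6, -1, 0], [0, 0, 0], 0]
    - [[-0.6, -1, 0], [0, 0, 0], 0]

```text
clock: 7.4
position: [0.5933, -0.0717, 0.1538]
ee_rot: [0.618, 0.786, 0.0, 0.0]
ft_force: [-0.2, -1.1, -0.2]
grip_width: 0.001
```

Emit:
move_arm:
  moves:
    - [[-0.6, -1, 0], [0, 0, 0], 0]
    - [[-0.6, -1, 0], [0, 0, 0], 0]
    - [[-0.5, -0.9, 0], [0, 0, 0], 0]
    - [[0, 0, 0], [0, 0, 0], 0]

```text
clock: 7.9
position: [0.5322, -0.1314, 0.1539]
ee_rot: [0.619, 0.785, 0.0, 0.0]
ft_force: [-0.5, 0.9, 0.2]
grip_width: 0.002
```

```bash
python3 -c "
from h import *;togo()
a=camera('top')[60:260,200:440,::-1];b=camera('scene')[150:350,190:430,::-1];cv2.imwrite('pics/t3.png',cv2.resize(np.hstack([a,b]),None,fx=1.65,fy=1.65,interpolation=2))"
```

```text
t 7.9 p [ 0.5322 -0.1314  0.1539] F [-0.5  0.9  0.2] grip 0.0
turn [ 0.  -0.  -0.2]
push [2.98 4.92 0.  ] if turned [2.96 4.93 0.  ]
blue [0.08 0.13 0.  ] if turned [0.08 0.13 0.  ]
green [2.01 0.11 0.  ] if turned [2.01 0.12 0.  ]
```

View pics/t3.png

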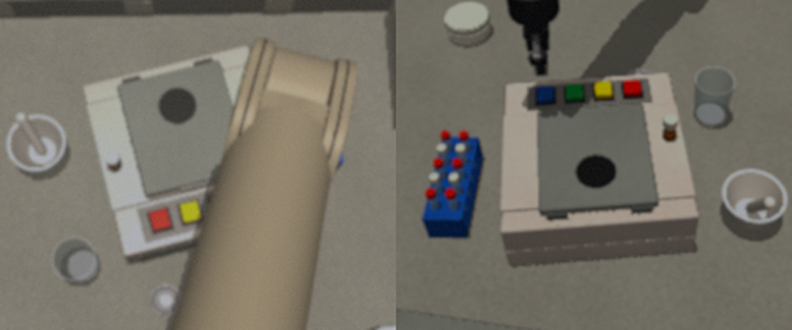

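The lid is flat and shut, all bystanders are in place, and the fingers are above blue. I'll go down to just above it.

Emit:
move_arm:
  moves:
    - [[0.08, 0.13, 0.5], [0, 0, 0], 0]
    - [[0, 0, 0.5], [0, 0, 0], 0]
    - [[0, 0, 0.3], [0, 0, 0], 0]
    - [[0, 0, 0], [0, 0, 0], 0]

```text
clock: 8.5
position: [0.5352, -0.127, 0.1198]
ee_rot: [0.618, 0.786, -0.001, -0.001]
ft_force: [0.3, 0.5, 0.2]
grip_width: -0.001
```

```bash
python3 -c "
from h import *;togo()
im=camera('scene');h=cv2.cvtColor(im,cv2.COLOR_RGB2HSV);print('tcp px',proj('scene',get_obs()['position']),'blue px',proj('scene',[*T['blue'],.114]),'green',proj('scene',[*T['green'],.114]))
cv2.imwrite('pics/t4.png',cv2.resize(im[160:240,240:350,::-1],None,fx=6,fy=6,interpolation=2))"
```

```text
t 8.5 p [ 0.5352 -0.127   0.1198] F [0.3 0.5 0.2] grip -0.0
turn [-0.1 -0.  -0. ]
push [ 2.82  4.77 -0.01] if turned [2.81 4.77 0.  ]
blue [-0.06 -0.03  0.  ] if turned [-0.06 -0.03  0.  ]
green [ 1.87 -0.04  0.  ] if turned [ 1.87 -0.04  0.  ]
tcp px (np.float64(280.13111232494776), np.float64(203.34941760055068)) blue px (np.float64(279.8284888108666), np.float64(204.72690494517093)) green (np.float64(297.59121822229577), np.float64(203.4468178157096))
```

View pics/t4.png

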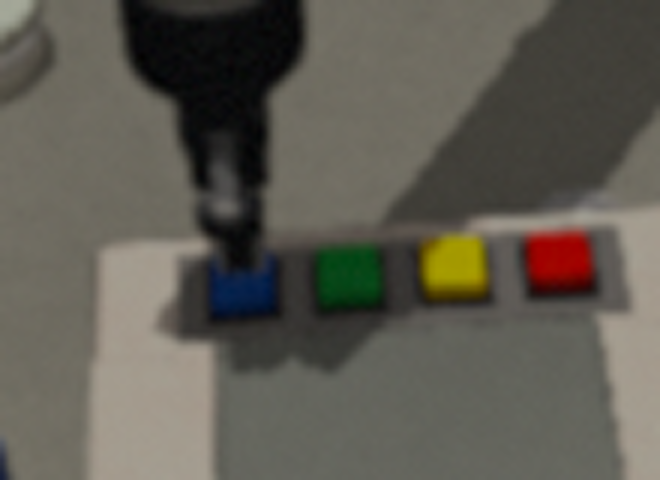

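Fingers (240,262) are over the blue key (242,280), well clear of green, so I'll press.

Emit:
move_arm:
  moves:
    - [[-0.05, 0, 0.2], [0, 0, 0], 0]
    - [[0, 0, 0.15], [0, 0, 0], 0]
    - [[0, 0, 0.12], [0, 0, 0], 0]
    - [[0, 0, 0.06], [0, 0, 0], 0]
    - [[0, 0, 0], [0, 0, 0], 0]

```text
clock: 9.18
position: [0.5363, -0.1285, 0.108]
ee_rot: [0.618, 0.786, 0.0, 0.0]
ft_force: [-0.5, -0.8, 4.7]
grip_width: -0.002
```

Emit:
move_arm:
  moves:
    - [[0, 0, 0.05], [0, 0, 0], 0]
    - [[0, 0, 0.05], [0, 0, 0], 0]
    - [[0, 0, 0], [0, 0, 0], 0]

```text
clock: 9.55
position: [0.5364, -0.1286, 0.1075]
ee_rot: [0.618, 0.786, 0.001, 0.0]
ft_force: [-11.0, 1.5, 29.4]
grip_width: 0.002
```

Blue is bottomed (z = 0.1075, 29 N). I'll lift and shift to green.

Emit:
move_arm:
  moves:
    - [[0, 0, -0.6], [0, 0, 0], 0]
    - [[0, 0, -0.6], [0, 0, 0], 0]
    - [[0.95, 0, 0], [0, 0, 0], 0]
    - [[0.95, 0, 0], [0, 0, 0], 0]
    - [[0, 0, 0], [0, 0, 0], 0]

```text
clock: 10.18
position: [0.5247, -0.0801, 0.1353]
ee_rot: [0.617, 0.787, 0.0, -0.0]
ft_force: [-0.3, -0.2, -0.2]
grip_width: -0.001
```

```bash
python3 -c "
from h import *;togo()
im=camera('scene')
cv2.imwrite('pics/t5.png',cv2.resize(im[160:240,240:350,::-1],None,fx=6,fy=6,interpolation=2))"
```

```text
t 10.175 p [ 0.5247 -0.0801  0.1353] F [-0.3 -0.2 -0.2] grip -0.0
turn [ 0.  -0.1  0.1]
push [0.88 4.73 0.  ] if turned [0.89 4.73 0.  ]
blue [-1.98 -0.08 -0.  ] if turned [-1.98 -0.07  0.  ]
green [-0.05 -0.08 -0.  ] if turned [-0.05 -0.08  0.  ]
```

View pics/t5.png

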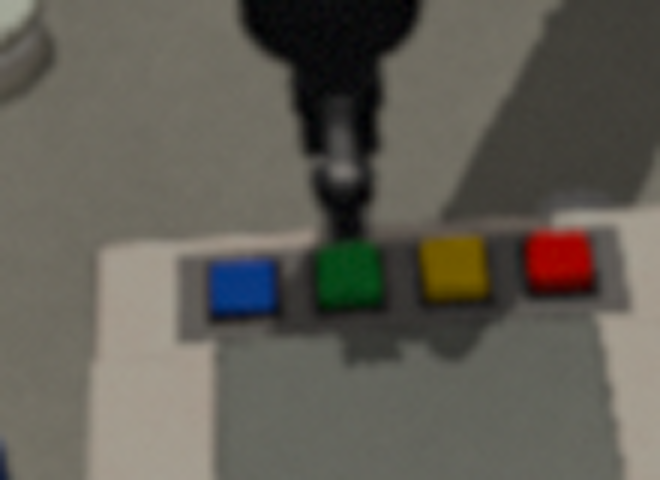

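Blue stays down: its side face is gone. The fingers (345,225) are above green (350,272), so I'll press it.

Emit:
move_arm:
  moves:
    - [[-0.05, -0.06, 0.4], [0, 0, 0], 0]
    - [[0, 0, 0.3], [0, 0, 0], 0]
    - [[0, 0, 0.2], [0, 0, 0], 0]
    - [[0, 0, 0.14], [0, 0, 0], 0]
    - [[0, 0, 0.08], [0, 0, 0], 0]

```text
clock: 10.85
position: [0.5235, -0.0843, 0.1077]
ee_rot: [0.618, 0.786, -0.0, -0.0]
ft_force: [-10.9, -0.5, 25.2]
grip_width: -0.003
```

Emit:
move_arm:
  moves:
    - [[0, 0, 0.04], [0, 0, 0], 0]
    - [[0, 0, 0], [0, 0, 0], 0]
    - [[0, 0, 0], [0, 0, 0], 0]
    - [[0, 0, 0], [0, 0, 0], 0]

```text
clock: 11.35
position: [0.5235, -0.0843, 0.1077]
ee_rot: [0.618, 0.786, 0.0, -0.0]
ft_force: [-10.8, -1.1, 24.3]
grip_width: -0.001
```

```bash
python3 -c "
from h import *;togo()
im=camera('scene')
cv2.imwrite('pics/t6.png',cv2.resize(im[150:310,190:430,::-1],None,fx=3.3,fy=3.3,interpolation=2))"
```

```text
t 11.35 p [ 0.5235 -0.0843  0.1077] F [-10.8  -1.1  24.3] grip -0.0
turn [ 0.  -0.  -0.1]
push [1.05 4.82 0.  ] if turned [1.04 4.82 0.  ]
blue [-1.83  0.02 -0.  ] if turned [-1.83  0.02  0.  ]
green [0.1  0.01 0.  ] if turned [0.1  0.01 0.  ]
```

View pics/t6.png

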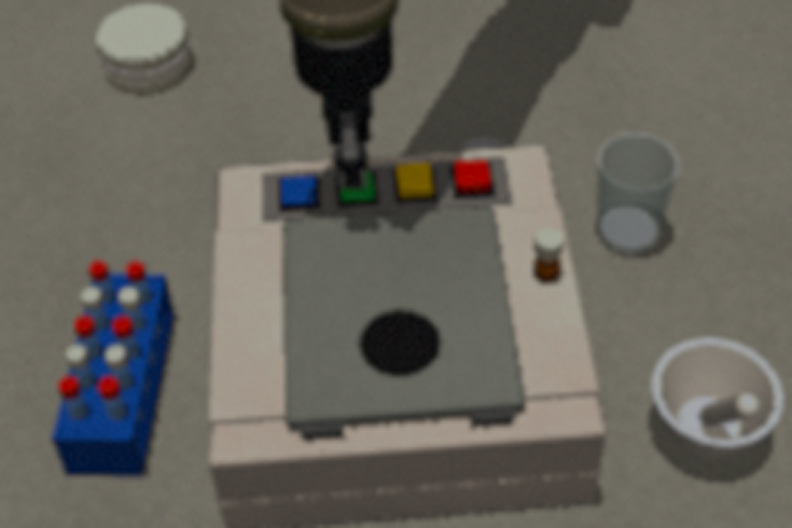

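The lid is shut, blue is down and green is held down by the fingers at (352,180). Yellow and red are up and the bystanders are in place.

```bash
python3 -c "
from workcell import *;hand_in()"
```

```text
the job is handed in; nothing more can be done
```

I shut the lid, pressed the blue lock key home, and handed the job in at about 11.4 s with the fingers still holding the green key down. `hand_in()` reports no verdict, so what follows is from my own checks.

- **Lid:** it met a hard stop at z = 0.116 m with 22 N, which is the shut height. The later pictures show it level.
- **Blue lock key:** it bottomed at z = 0.1075 m with 29 N, and the pictures show it stayed down after I lifted off.
- **Green key:** it is held at z = 0.1077 m, against 0.108 m fully down, with a steady 24 N upward on the fingers.
- **Red and yellow keys:** both look up in the last picture.
- **Bystanders:** the rack, vial, beaker, mortar and petri dishes look unmoved. The spoon is mostly hidden behind the arm in the last view; I made no contact near it.

None of the checks failed or disagreed. The one oddity was a sideways force of about 11 N during the hard presses, which I put down to friction.

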